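Show which light-protected vial has lost its cap

TASK

A loose cap was found on the bench; show the witness which vial in the light-protected station it came from. With the fingertips push the station's black cover fully open by its rib, come down from above to point at the middle of the open, uncapped vial about 2 cm above its mouth, and stay there for two full seconds; then push the cover fully shut again. Do not touch any vial, do not point at any of the capped ones while the cover is open, and leave the vials and the things lying about where they are.

Things in the scene. Friction and masses are not known exactly. Their poses are not given: they have to be found in the camera images.
- station: Fixed white vial station, 150 x 232 mm, end rails 91 mm high, front wall 76 mm, back wall 83 mm. Origin: centre of its underside; z up, x from front to back wall (roughly away from the robot), y along the row of vials. Five wells at x = -0.035, y = -0.08, -0.04, 0, 0.04, 0.08. Its rear half is an empty deck over which the cover parks. Aluminium rails run along x at y = -0.111 and 0.111.
- cover (a joint): Black sliding cover, a 66 x 210 x 4 mm plate, top face 83.5 mm above the worktop. Value in m: 0 = fully shut (over the vials, at the front stop), 0.066 = fully open (over the rear deck, at the rear stop); grows as the cover slides along the station's +x. Drags with about 1.5 N and stays where it is left. May start up to 10 mm open.
- rib_top (a point): Middle of the top edge of the aluminium finger rib upright on the cover, 106.5 mm above the worktop. Rib: 8 mm thick along the station's x, 80 mm long along its y, 23 mm tall above the cover. Push its front face to open, its rear face to shut. The point moves with the cover: station x = -0.016 when shut, 0.050 when fully open.
- open_vial: The vial that has lost its cap: amber screw-neck vial with a paper label, 28 mm diameter, 57 mm high, neck 20 mm wide with an open 14 mm mouth; loose, upright in one of the five wells (any of them). Origin: centre of its underside, 12 mm above the worktop; z up.
- open_vial_top (a point): Centre of the open vial's mouth, 57 mm above its underside, 69 mm above the worktop; z up.
- vial_a: One of the four capped vials: the same amber vial with a ribbed white screw cap (23 mm diameter), 61.5 mm high in all; loose, upright in one of the other wells. Origin: centre of its underside.
- vial_a_top (a point): Centre of the top of vial_a's white cap, 61.5 mm above its underside, 73.5 mm above the worktop; z up.
- vial_b: One of the four capped vials: the same amber vial with a ribbed white screw cap (23 mm diameter), 61.5 mm high in all; loose, upright in one of the other wells. Origin: centre of its underside.
- vial_b_top (a point): Centre of the top of vial_b's white cap, 61.5 mm above its underside, 73.5 mm above the worktop; z up.
- vial_c: One of the four capped vials: the same amber vial with a ribbed white screw cap (23 mm diameter), 61.5 mm high in all; loose, upright in one of the other wells. Origin: centre of its underside.
- vial_c_top (a point): Centre of the top of vial_c's white cap, 61.5 mm above its underside, 73.5 mm above the worktop; z up.
- vial_d: One of the four capped vials: the same amber vial with a ribbed white screw cap (23 mm diameter), 61.5 mm high in all; loose, upright in one of the other wells. Origin: centre of its underside.
- vial_d_top (a point): Centre of the top of vial_d's white cap, 61.5 mm above its underside, 73.5 mm above the worktop; z up.
- rocker: Fixed rocker shaker on the left of the worktop, an obstacle: its platform carries two baskets of white bottles that stand up to 0.34 m above the worktop and fill about x = 0.43 to 0.78, y = 0.17 to 0.68. Between the robot's start and the station, pass above it (fingertips over 0.40 m) or round its front.
- spare_bottle: Bystander: white 48 x 112 mm sample bottle standing on the worktop. Origin: centre of its underside.
- tape_roll: Bystander: roll of tan tape lying flat, 68 mm across, 19 mm high. Origin: centre of its underside.
- bottle_cap: Bystander: the loose white screw cap on the worktop, 23 mm across, 17 mm high. Origin: centre of its underside.
- marker_pen: Bystander: dark marker pen lying on the worktop, 128 mm long, 15 mm thick. Origin: centre of its underside.

How it is judged:
By the outcome, as a careful person would: the job done as asked, in the order asked, and still so for the second after the job is handed in, with the robot touching nothing.
It also fails if it takes over 58 s, if anything falls off the work surface, if the arm or the gripper's body presses on something with over 40 N, if the wrist force passes 120 N, or if a joint passes its speed limit or range.

ROBOT

A 6-joint arm with a two-finger parallel gripper is mounted at the origin on a cart in front of the work surface, level with it; the furniture and walls round the work are solid. World frame = base frame: x ahead of the robot, y to its left, z up, the work surface at z = 0. Lengths are in m, angles in rad, forces in N, time in s.
With the tool pointing down it reaches from about 0.35 to 0.85 m from the base axis. Payload 8.1 kg.
Tool frame: the origin (TCP) lies midway between the tips of the shut fingers; the grasp point (between the pads) lies 19 mm behind it; z points along the fingers, x is the direction in which the jaws open and shut, and the axes are right-handed (so a half turn about z gives the same grasp; the last joint's range is limited). The gripper opens to 85 mm and grips with 20 to 120 N. Pads are 22 mm wide; open, the fingers measure 114 mm over their backs; the gripper's body (76 mm by 85 mm) begins 54 mm behind the grasp point. The pads swing forward as they close: fully open they stand 13 mm farther back than shut.
Start: joints at [1.244, 0.13, 1.488, -0, 1.523, -0.085], TCP at [0.144, 0.583, 0.231] pointing down, gripper open.
Joint ranges: [-2.96, 2.96], [-0.89, 2.26], [0.02, 2.5], [-1.34, 4.48], [0, 2.73], [-2.66, 2.66]. Speed limits (rad/s): [2.39, 2.39, 2.79, 3.14, 3.14, 3.14].

INTERFACE

Orientations are given as [roll, pitch, yaw] about the fixed x, y, z axes, in that order (R = Rz(yaw) Ry(pitch) Rx(roll)).
In Python, from rig import robot gives the robot as it stands.
- The arm moves only by the shell command python3 -m creep 'ROWS' [FORCE]. ROWS is JSON, a list of rows, each a list of 3 entries, a list of its own where there are three numbers: the closure, from -1 (fully open) to 1 (shut), then the shift along the tool's x, y, z in m, then the turn about the tool's z in rad. In form: [[hand, [tx, ty, tz], turn], ...]. A call has exactly 10 rows; each row is the pose to reach, as a shift and turn from the pose commanded when the call began, along the tool's axes at that moment; what a row does not reach only later rows make up. A row lasts 1/8 s, in which the tool goes at most 62.5 mm and 10.7 degrees, less where a joint would pass 70% of its speed; a pose out of reach is approached as far as the arm can. A call with a gripper value outside its range is refused whole. The fingers move at their own pace and stop on an object; FORCE is the grip in N (left out, the last holds). Time passes only in rows, so rows that repeat a pose let the fingers close, or fill a call up. It gives the time, the measured TCP pose, the force and the opening at its end, in the units of the state.
- robot.read_state(): the state, without advancing time (a new reading comes with each control period).
- robot.snapshot(name): name is "side" or "top" or "wrist"; returns a dict with "img" (400x640x3 uint8, red, green, blue), "depth" (400x640 float32, m along the optical axis (not along the pixel's ray), 0 where there is no reading), "fx", "fy", "cx", "cy" (pixels), "R" (3x3) and "t" (3): a world point X has camera coordinates R X + t; the wrist camera has in their place "tool_from_camera" (4x4, takes a point from camera to tool coordinates, whose origin is the TCP and whose axes are the tool frame's). Camera axes: x right, y down, z forward; pixel columns grow to the right and rows downward; lengths in m; the calibration is good to about 2 mm. A picture is of the moment at which its call begins: read the wrist's pose just before it.
- robot.finish_job(): hands the job in, once; it reports no verdict.
The state is a dict: "time_s": time; "joint_pos": joint angles; "qvel": joint speeds; "joint_efforts": joint torques, N m; "eef_pos": TCP position; "orientation": TCP orientation; "wrist_force": force on the tool from outside, world axes, zero at the start; "ft_torque": the same for the moment, N m; "gripper_width": finger opening in m.
Only numpy, scipy, OpenCV 4.12 (cv2) and the standard library are available. Lean on these libraries where they do the work, as an engineer would, in place of code of your own. Each camera call takes 0.05 s, during which the arm holds its last target.

## Working session

There is one attempt and no reset: what is moved stays moved. The work goes in short steps, Python scripts to look and compute and a shell command to move; the robot and the scene stay as the last step left them, time stands still between calls to the robot, and variables do not carry over. Pictures are saved under pics/ and viewed, and the job is handed in when it is done.

```bash
mkdir -p pics; ls; python3 - <<'E'
from rig import robot
import cv2
s=robot.read_state(); print(s)
for n in("top","side"):
    d=robot.snapshot(n); cv2.imwrite(f"pics/{n}0.png",d["img"][:,:,::-1]); print(n,d["fx"],d["fy"],d["cx"],d["cy"],d["R"],d["t"])
E
```

```text
pics
{'time_s': 0.0, 'joint_pos': array([ 1.24360556e+00,  1.31172480e-01,  1.48929028e+00, -9.19329991e-06,
        1.52300314e+00, -8.53610623e-02]), 'qvel': array([-0.00116482, -0.00062292, -0.00046734, -0.00191255, -0.00089334,
        0.00190056]), 'joint_efforts': array([ 4.86638128e-04, -5.69380760e+01, -5.00571620e+01, -2.02973324e-04,
        1.45801215e-02, -9.15550208e-05]), 'eef_pos': array([0.14346703, 0.58202194, 0.23023164]), 'orientation': array([-3.14144209e+00,  1.86721178e-03,  1.32896721e+00]), 'wrist_force': array([-0.40945956,  0.77756175, -1.16416337]), 'ft_torque': array([0.02627825, 0.0813589 , 0.01064178]), 'gripper_width': 0.08534518970192033}
top 388.7831021253098 388.7831021253098 318.96265146621124 201.45876457416824 [[-0.01459178 -0.99982301  0.01187572]
 [-0.99602532  0.0134906  -0.08804303]
 [ 0.08786724 -0.01311322 -0.99604588]] [-0.06519513  0.49231132  1.3383942 ]
side 395.09299329040084 395.09299329040084 320.38395753789536 199.64507310534148 [[ 0.34638187 -0.93805364 -0.00865808]
 [-0.52122737 -0.18477624 -0.83317451]
 [ 0.77996258  0.29310938 -0.55294237]] [-0.22363927  0.31873838  0.92791045]
```

View pics/top0.png

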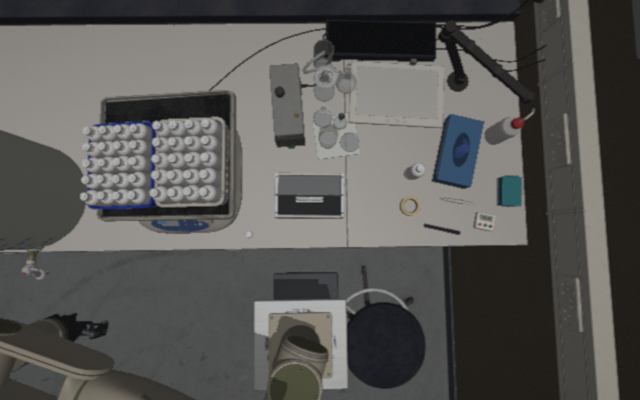

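View pics/side0.png

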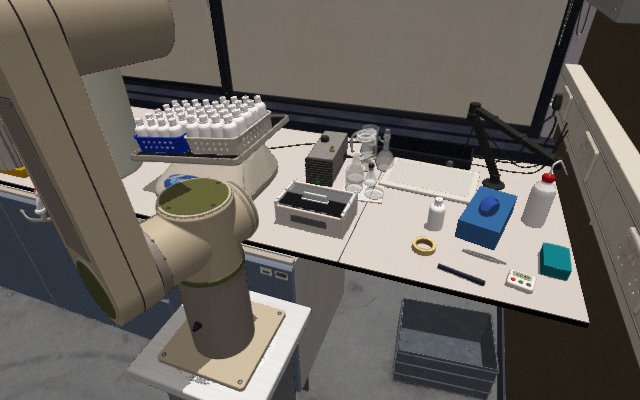

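The station is at about columns 275–344 and rows 174–218 in the top view, with the rib near (310,199). The rocker is to its left and the loose cap at about (249,234). I'll zoom in next.

```bash
cat > h.py <<'E'
import numpy as np,cv2
from rig import robot
def ray(d,u,v,z):
    r=np.array([(u-d["cx"])/d["fx"],(v-d["cy"])/d["fy"],1.]); R=np.array(d["R"]); c=-R.T@d["t"]; w=R.T@r
    return c+w*(z-c[2])/w[2]
def pix(d,X):
    p=np.array(d["R"])@X+d["t"]; return d["fx"]*p[0]/p[2]+d["cx"],d["fy"]*p[1]/p[2]+d["cy"]
E
python3 - <<'E'
from h import *
d=robot.snapshot("top"); i=d["img"][165:225,265:355,::-1]; cv2.imwrite("pics/top1.png",cv2.resize(i,None,fx=8,fy=8,interpolation=cv2.INTER_CUBIC))
s=robot.snapshot("side"); i=s["img"][170:250,265:365,::-1]; cv2.imwrite("pics/side1.png",cv2.resize(i,None,fx=7,fy=7,interpolation=cv2.INTER_CUBIC))
E
```

```text
(no output)
```

View pics/top1.png

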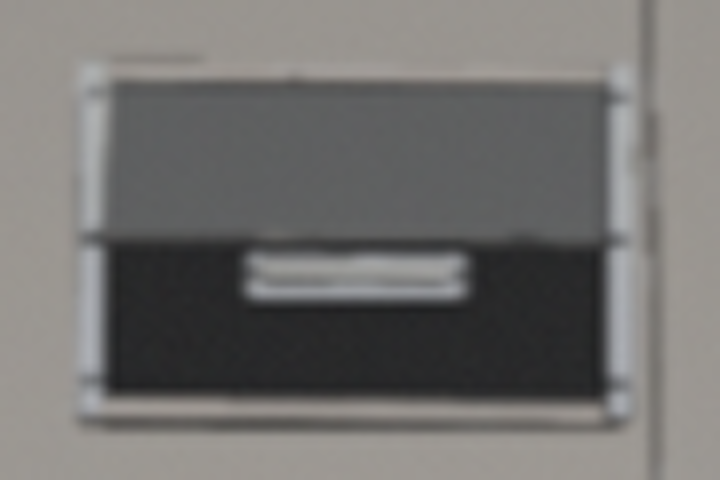

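View pics/side1.png

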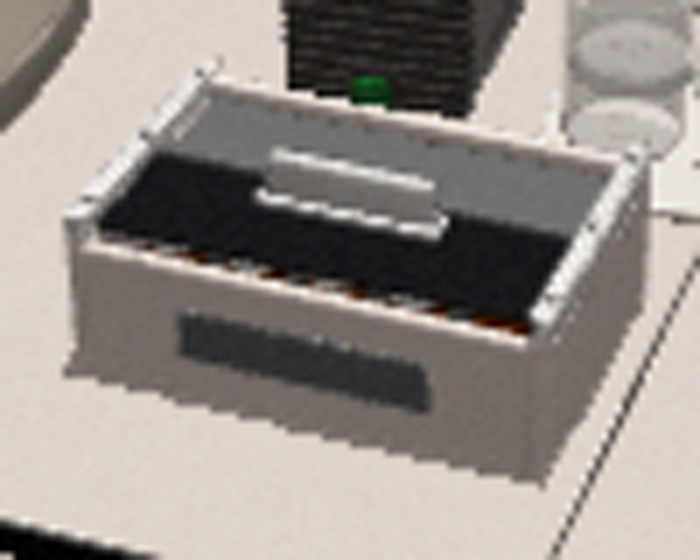

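The top view shows the rails' four outer corners and the rib (crop pixels 245–468, 252–300). In the side view a gap near the front wall shows alternating white and amber.

```bash
python3 - <<'E'
from h import *
d=robot.snapshot("top")
f=lambda x,y:((x+.5)/8-.5+265,(y+.5)/8-.5+165)
P=[ray(d,*f(x,y),.091) for x,y in((79,418),(79,62),(633,418),(633,62))]
for p in P: print(p.round(4))
c=sum(P)/4; print("c",c, np.linalg.norm(P[0]-P[1]),np.linalg.norm(P[0]-P[2]))
yv=(P[0]+P[1]-P[2]-P[3]); print("yaw",np.arctan2(-yv[0],yv[1])); xv=P[1]+P[3]-P[0]-P[2];print(np.arctan2(xv[1],xv[0]))
for q in((245,254),(468,254),(245,280),(468,280)): print("rib top",ray(d,*f(*q),.1065).round(4))
for q in((108,392),(602,392),(108,240),(602,240)): print("cover",ray(d,*f(*q),.0835).round(4))
# depth check
Z=d["depth"]
for u,v in((310,201.0),(300,210)):
    v=int(v);z=Z[v,u];X=np.array(d["R"]).T@(np.array([(u-d["cx"])/d["fx"]*z,(v-d["cy"])/d["fy"]*z,z])-d["t"]);print(X)
s=robot.snapshot("side"); g=lambda x,y:((x+.5)/7-.5+265,(y+.5)/7-.5+170)
for q in((65,215),(215,65),(535,325),(650,150)): print("side corner",ray(s,*g(*q),.091).round(4))
print("rib top ends side",ray(s,*g(275,153),.1065),ray(s,*g(435,185),.1065))
E
```

```text
[0.4363 0.0767 0.091 ]
[0.585 0.076 0.091]
[ 0.4331 -0.1524  0.091 ]
[ 0.582  -0.1554  0.091 ]
c [ 0.50911031 -0.03874711  0.091     ] 0.14865375561743088 0.22908868702418572
yaw -0.01332401104068381
-0.012368388324523737
rib top [0.5019 0.0068 0.1065]
rib top [ 0.5007 -0.0847  0.1065]
rib top [0.4912 0.0069 0.1065]
rib top [ 0.49   -0.0846  0.1065]
cover [0.4473 0.0654 0.0835]
cover [ 0.4445 -0.1402  0.0835]
cover [0.5109 0.065  0.0835]
cover [ 0.5082 -0.1415  0.0835]
[ 0.48811749 -0.04136506  0.08077326]
[ 0.45800945 -0.0078099   0.08656479]
side corner [0.4349 0.0769 0.091 ]
side corner [0.5788 0.0658 0.091 ]
side corner [ 0.4255 -0.147   0.091 ]
side corner [ 0.5748 -0.155   0.091 ]
rib top ends side [ 0.49191324 -0.00191297  0.1065    ] [ 0.49105284 -0.07905592  0.1065    ]
```

```bash
python3 -m creep '[[1,[-0.03,0.02,-0.02],0],[1,[-0.07,0.05,-0.04],-0.03],[1,[-0.11,0.08,-0.05],-0.06],[1,[-0.15,0.11,-0.05],-0.09],[1,[-0.19,0.14,-0.05],-0.12],[1,[-0.23,0.17,-0.05],-0.15],[1,[-0.27,0.20,-0.05],-0.18],[1,[-0.31,0.23,-0.05],-0.21],[1,[-0.348,0.261,-0.05],-0.229],[1,[-0.348,0.261,-0.05],-0.229]]' 40
```

```text
time_s: 1.55
eef_pos: [0.3149, 0.1796, 0.2815]
orientation: [3.141, 0.0, 1.552]
wrist_force: [0.3, 0.3, 0.3]
gripper_width: -0.0001
```

```bash
python3 -m creep '[[1,[-0.04,0.0,0],0],[1,[-0.08,0.01,0],0],[1,[-0.12,0.03,0],0],[1,[-0.16,0.06,0],0],[1,[-0.19,0.09,0.02],0],[1,[-0.21,0.12,0.04],0],[1,[-0.216,0.145,0.07],0],[1,[-0.216,0.154,0.10],0],[1,[-0.216,0.154,0.13],0],[1,[-0.216,0.154,0.13],0]]'
python3 - <<'E'
from h import *
for n in("side","wrist"):
    d=robot.snapshot(n); i=d["img"][:,:,::-1]
    if n=="side": i=cv2.resize(i[130:290,220:420],None,fx=4,fy=3.75)
    cv2.imwrite(f"pics/{n}2.png",i)
print(robot.read_state()["eef_pos"],d["tool_from_camera"])
E
```

```text
time_s: 2.8
eef_pos: [0.463, -0.0344, 0.1486]
orientation: [-3.136, -0.001, 1.559]
wrist_force: [-0.0, 0.1, -0.4]
gripper_width: 0.0001
[ 0.46518983 -0.03506896  0.15203852] [[ 9.99999849e-01 -3.01065785e-04  4.59083390e-04 -3.22352822e-04]
 [ 1.68000861e-04  9.63920943e-01  2.66188632e-01 -6.68390931e-02]
 [-5.22660383e-04 -2.66188514e-01  9.63920848e-01 -1.41924371e-01]
 [ 0.00000000e+00  0.00000000e+00  0.00000000e+00  1.00000000e+00]]
```

View pics/side2.png

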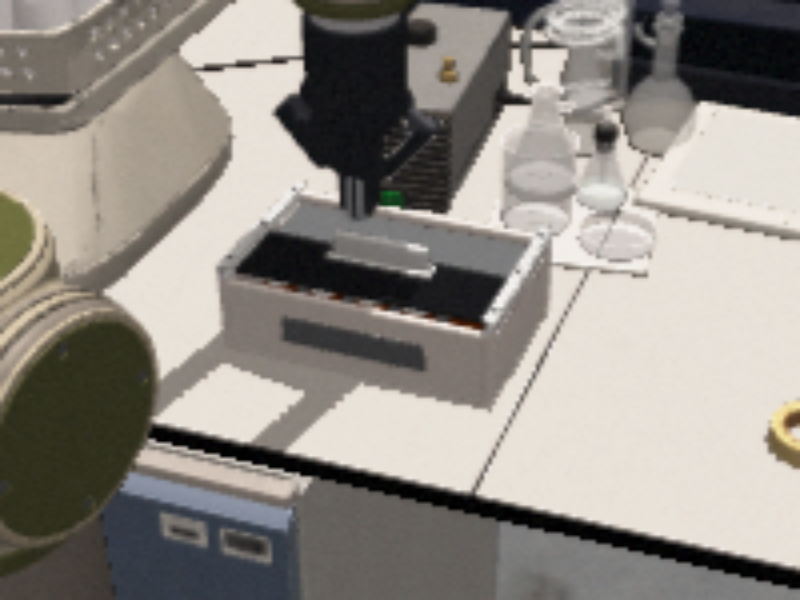

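View pics/wrist2.png

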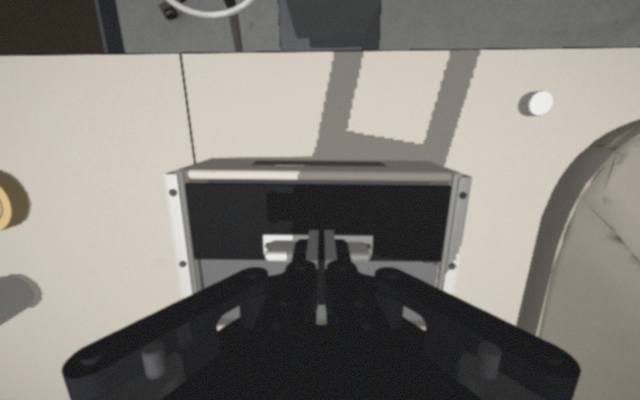

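The hand is above the front of the cover, just ahead of the rib, with the fingertips at about (320,235) in the wrist view. Next I'll lower it to z≈0.096 and start pushing.

```bash
python3 -m creep '[[1,[0,0,0.02],0],[1,[0,0,0.04],0],[1,[0,0,0.055],0],[1,[0,0,0.055],0],[1,[0,0.008,0.055],0],[1,[0,0.016,0.055],0],[1,[0,0.024,0.055],0],[1,[0,0.032,0.055],0],[1,[0,0.04,0.055],0],[1,[0,0.04,0.055],0]]'
```

```text
time_s: 4.15
eef_pos: [0.5056, -0.0363, 0.0963]
orientation: [3.141, -0.0, 1.558]
wrist_force: [-0.2, -0.6, 0.6]
gripper_width: -0.0002
```

```bash
python3 -m creep '[[1,[0,0.006,0],0],[1,[0,0.012,0],0],[1,[0,0.018,0],0],[1,[0,0.023,0],0],[1,[0,0.028,0],0],[1,[0,0.032,0],0],[1,[0,0.035,0],0],[1,[0,0.037,0],0],[1,[0,0.039,0],0],[1,[0,0.039,0],0]]'
```

```text
time_s: 5.4
eef_pos: [0.5442, -0.0367, 0.0964]
orientation: [3.141, -0.0, 1.558]
wrist_force: [-0.1, -0.2, -0.7]
gripper_width: 0.0001
```

```bash
python3 -m creep '[[1,[0,0.001,0],0],[1,[0,0.001,0],0],[1,[0,0.002,0],0],[1,[0,0.002,0],0],[1,[0,0.003,0],0],[1,[0,0.003,0],0],[1,[0,0.004,0],0],[1,[0,0.004,0],0],[1,[0,0.004,0],0],[1,[0,0.004,0],0]]'
python3 - <<'E'
from h import *
print(robot.read_state()["wrist_force"])
for n in("side","top"):
    d=robot.snapshot(n); i=d["img"][:,:,::-1]
    i=i[160:260,255:375] if n=="side" else i[160:230,260:360]
    i=cv2.resize(i,None,fx=6,fy=6,interpolation=cv2.INTER_CUBIC)
    cv2.imwrite(f"pics/{n}3.png",i)
E
```

```text
time_s: 6.65
eef_pos: [0.5446, -0.0367, 0.0962]
orientation: [-3.134, -0.0, 1.558]
wrist_force: [-21.5, 0.2, 14.8]
gripper_width: 0.0001
[-21.53523903   0.22618679  14.75295737]
```

View pics/side3.png

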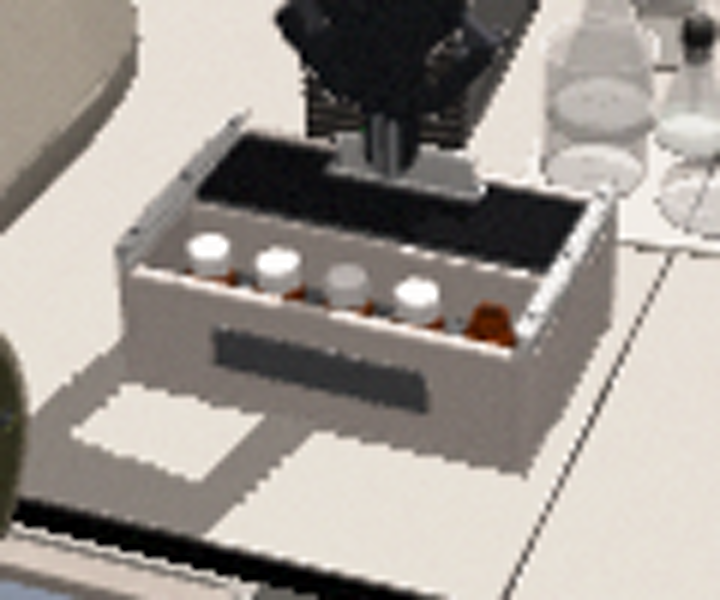

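View pics/top3.png

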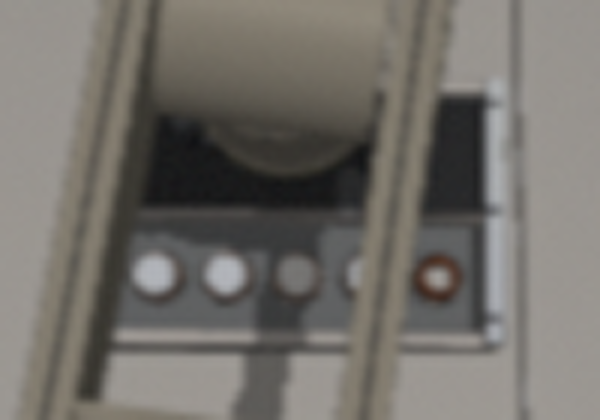

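At the rear stop the force is 21 N. Four white caps and one bare amber neck are visible. The open vial is the rightmost, at (438,276) in the top crop and (490,325) in the side crop.

```bash
python3 - <<'E'
from h import *
d=robot.snapshot("top");s=robot.snapshot("side")
f=lambda x,y:((x+.5)/6-.5+260,(y+.5)/6-.5+160)
print("neck top",ray(d,*f(438,276),.069))
for q in((156,273),(227,275),(298,274)):print("cap",ray(d,*f(*q),.0735))
g=lambda x,y:((x+.5)/6-.5+255,(y+.5)/6-.5+160)
print("neck side",ray(s,*g(491,312),.069))
for q in((210,246),(279,263),(418,293)):print("cap side",ray(s,*g(*q),.0735))
i=d["img"].astype(int); m=((i[...,0]-i[...,2]>25)).astype(np.uint8); m[:,:325]=0;m[:,345:]=0;m[:195]=0;m[:,:][216:]=0
ys,xs=np.nonzero(m);print(xs.mean(),ys.mean(),len(xs),ray(d,xs.mean(),ys.mean(),.069))
E
```

```text
neck top [ 0.47260593 -0.11728305  0.069     ]
cap [0.47610424 0.04090697 0.0735    ]
cap [0.47443771 0.0011798  0.0735    ]
cap [ 0.47445638 -0.03859105  0.0735    ]
neck side [ 0.4720124  -0.11767548  0.069     ]
cap side [0.47362434 0.04124468 0.0735    ]
cap side [4.70987874e-01 1.68195470e-04 7.35000000e-02]
cap side [ 0.46946984 -0.07856644  0.0735    ]
332.3809523809524 205.9047619047619 21 [ 0.471527   -0.11658025  0.069     ]
```

```bash
python3 -m creep '[[1,[0,-0.005,0],0],[1,[0,-0.01,0],0],[1,[0,-0.01,-0.03],0],[1,[0,-0.01,-0.07],0],[1,[0,-0.01,-0.10],0],[1,[-0.03,-0.01,-0.10],0],[1,[-0.06,-0.01,-0.10],0],[1,[-0.082,-0.02,-0.10],0],[1,[-0.082,-0.04,-0.10],0],[1,[-0.082,-0.06,-0.10],0]]'
python3 - <<'E'
from h import *
s=robot.read_state();print(s["eef_pos"],s["wrist_force"])
for n in("wrist","side"):
    d=robot.snapshot(n); i=d["img"][:,:,::-1]
    if n=="side": i=cv2.resize(i[150:260,255:375],None,fx=5,fy=5)
    cv2.imwrite(f"pics/{n}4.png",i)
E
```

```text
time_s: 8.1
eef_pos: [0.4866, -0.1185, 0.1964]
orientation: [3.141, 0.0, 1.557]
wrist_force: [-0.2, 0.8, 0.3]
gripper_width: -0.0001
[ 0.4865521  -0.11847586  0.19637418] [-0.24305335  0.81289192  0.29692884]
```

View pics/wrist4.png

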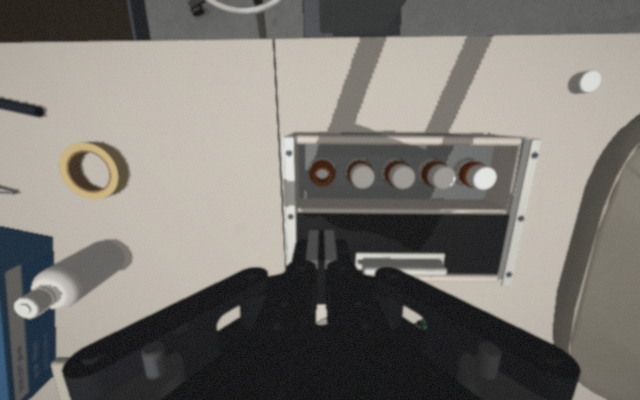

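View pics/side4.png

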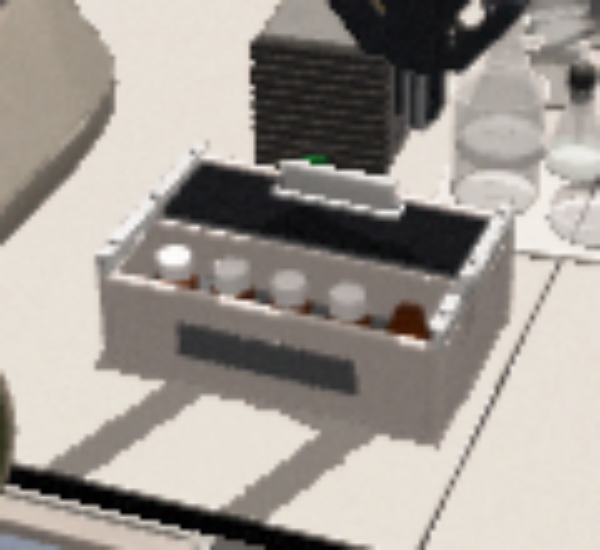

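The wrist view shows the open neck at (322,173), leftmost in the image, with four white caps to its right. The cover is fully back. I'll check the vial position with the wrist camera.

```bash
python3 - <<'E'
from h import *
from scipy.spatial.transform import Rotation as Ro
s=robot.read_state();d=robot.snapshot("wrist");T=np.array(d["tool_from_camera"])
R=Ro.from_euler('xyz',s["orientation"]).as_matrix();print(s["eef_pos"])
for u,v,z in((322,173.5,.069),(485,178,.0735)):
    r=R@T[:3,:3]@np.array([(u-d["cx"])/d["fx"],(v-d["cy"])/d["fy"],1]);c=R@T[:3,3]+s["eef_pos"];print(c+r*(z-c[2])/r[2])
E
```

```text
[ 0.48597312 -0.11817799  0.19641106]
[ 0.46899206 -0.11711584  0.069     ]
[0.47479444 0.04240984 0.0735    ]
```

```bash
python3 -m creep '[[1,[0.001,-0.008,0],0],[1,[0.001,-0.014,0],0],[1,[0.001,-0.014,0.02],0],[1,[0.001,-0.014,0.045],0],[1,[0.001,-0.014,0.07],0],[1,[0.001,-0.014,0.09],0],[1,[0.001,-0.014,0.10],0],[1,[0.001,-0.014,0.107],0],[1,[0.001,-0.014,0.107],0],[1,[0.001,-0.014,0.107],0]]'
python3 - <<'E'
from h import *
for n in("side","wrist"):
    d=robot.snapshot(n); i=d["img"][:,:,::-1]
    if n=="side": i=cv2.resize(i[170:260,275:375],None,fx=6,fy=6)
    cv2.imwrite(f"pics/{n}5.png",i)
print(robot.read_state()["eef_pos"])
E
```

```text
time_s: 9.5
eef_pos: [0.4735, -0.1171, 0.0901]
orientation: [3.14, 0.0, 1.558]
wrist_force: [-0.4, -0.0, 0.5]
gripper_width: -0.0
[ 0.47344079 -0.11708869  0.09006038]
```

View pics/side5.png

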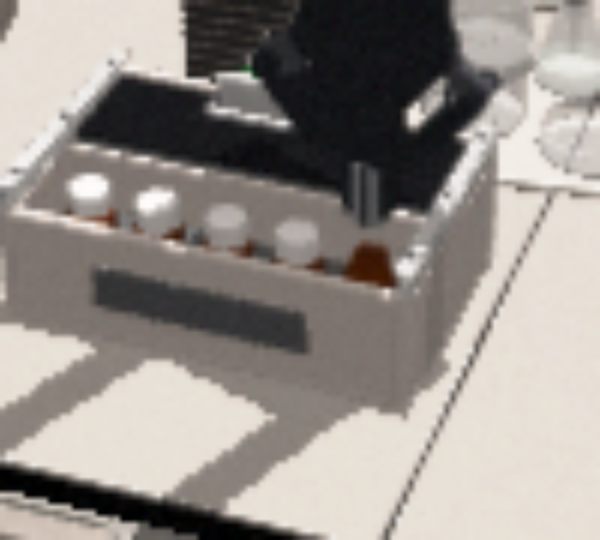

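View pics/wrist5.png

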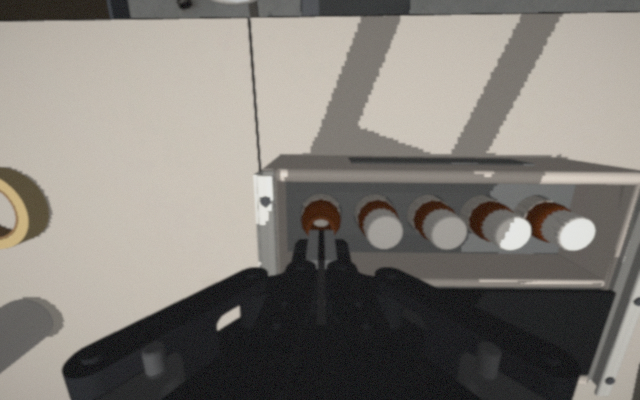

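The fingertips are just above the bare neck: mouth at about (320,222) in the wrist view and (370,245) in the side crop. I'll check how well they line up before holding.

```bash
python3 - <<'E'
from h import *
s=robot.read_state();d=robot.snapshot("wrist");T=np.array(d["tool_from_camera"])
C=np.linalg.inv(T)
for z in(0,.02,.021):
    p=C@np.array([0,0,z,1]);print(z,d["fx"]*p[0]/p[2]+d["cx"],d["fy"]*p[1]/p[2]+d["cy"])
i=d["img"][180:280,270:370,::-1];cv2.imwrite("pics/w6.png",cv2.resize(i,None,fx=6,fy=6))
E
```

```text
0 321.40667561464255 244.85759943693125
0.02 321.3391326284476 231.16627427929458
0.021 321.3361464816032 230.56096631589165
```

View pics/w6.png

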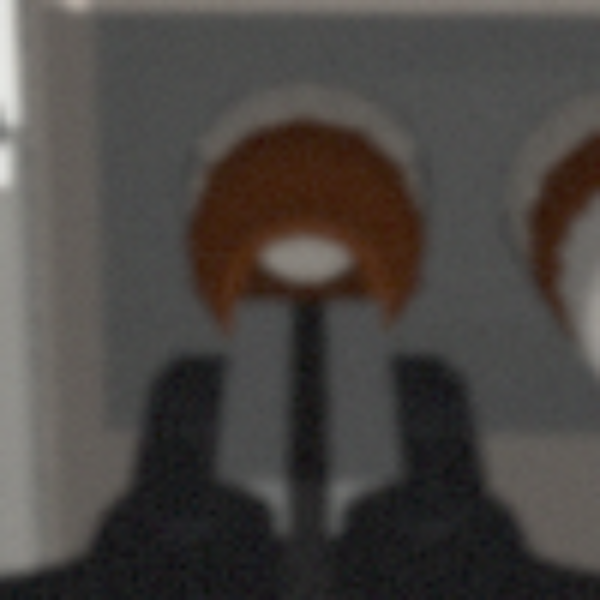

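The three cameras and the stop-based station fit agree on the mouth to within about 3 mm, so I'm holding here.

```bash
for k in 1; do python3 -m creep '[[1,[0,0,0],0],[1,[0,0,0],0],[1,[0,0,0],0],[1,[0,0,0],0],[1,[0,0,0],0],[1,[0,0,0],0],[1,[0,0,0],0],[1,[0,0,0],0],[1,[0,0,0],0],[1,[0,0,0],0]]'; done
python3 -m creep '[[1,[0,0,0],0],[1,[0,0,0],0],[1,[0,0,0],0],[1,[0,0,0],0],[1,[0,0,0],0],[1,[0,0,0],0],[1,[0,0,0],0],[1,[0,0,0],0],[1,[0,0,0],0],[1,[0,0,0],0]]'
python3 -m creep '[[1,[0,0,0],0],[1,[0,0,0],0],[1,[0,0,0],0],[1,[0,0,0],0],[1,[0,0,0],0],[1,[0,0,-0.02],0],[1,[0,0,-0.05],0],[1,[0,0,-0.08],0],[1,[0,0,-0.11],0],[1,[0,0,-0.11],0]]'
```

```text
time_s: 10.9
eef_pos: [0.4729, -0.1169, 0.0893]
orientation: [-3.142, -0.0, 1.558]
wrist_force: [0.8, -0.1, 0.5]
gripper_width: 0.0001
time_s: 12.15
eef_pos: [0.4729, -0.1169, 0.0893]
orientation: [3.142, 0.0, 1.558]
wrist_force: [-0.1, 0.2, 0.5]
gripper_width: -0.0002
time_s: 13.4
eef_pos: [0.4746, -0.1175, 0.2023]
orientation: [3.136, 0.002, 1.558]
wrist_force: [-0.1, -0.2, -0.8]
gripper_width: -0.0001
```

```bash
python3 -m creep '[[1,[0,0.03,0],0],[1,[0,0.07,0],0],[1,[0,0.10,0],0],[1,[0.03,0.112,0],0],[1,[0.06,0.112,0],0],[1,[0.079,0.112,0],0],[1,[0.079,0.112,0.02],0],[1,[0.079,0.112,0.03],0],[1,[0.079,0.112,0.03],0],[1,[0.079,0.112,0.03],0]]'
python3 - <<'E'
from h import *
print(robot.read_state()["eef_pos"])
d=robot.snapshot("side"); 
cv2.imwrite("pics/s7.png",cv2.resize(d["img"][110:260,240:400,::-1],None,fx=4,fy=4))
d=robot.snapshot("wrist");cv2.imwrite("pics/w7.png",d["img"][:,:,::-1])
d=robot.snapshot("top");Z=d["depth"]
for u,v in((290,140),(290,145),(280,143),(300,143),(290,150)):
    z=Z[v,u];print(u,v,(np.array(d["R"]).T@(np.array([(u-d["cx"])/d["fx"]*z,(v-d["cy"])/d["fy"]*z,z])-d["t"])).round(3))
E
```

```text
time_s: 14.65
eef_pos: [0.5859, -0.0401, 0.1694]
orientation: [3.142, 0.0, 1.557]
wrist_force: [-0.3, 1.0, 0.9]
gripper_width: -0.0001
[ 0.58593158 -0.04006035  0.16940303]
290 140 [ 0.572 -0.006  0.578]
290 145 [ 0.563 -0.006  0.574]
280 143 [0.563 0.014 0.588]
300 143 [ 0.566 -0.027  0.575]
290 150 [ 0.555 -0.005  0.56 ]
```

View pics/s7.png

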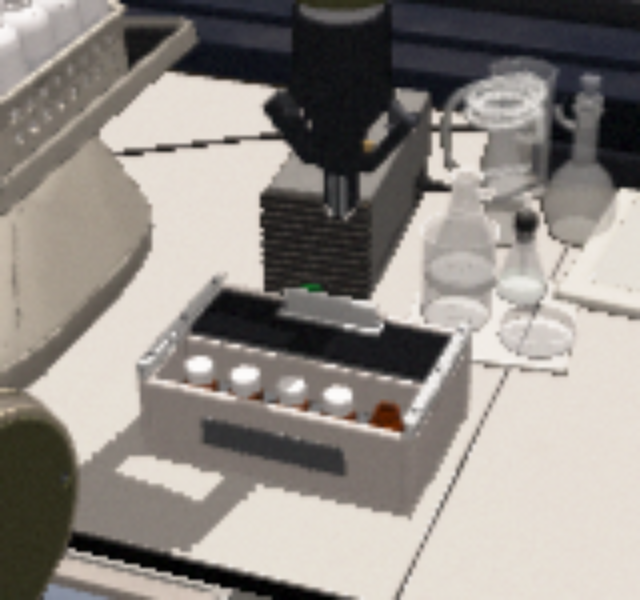

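View pics/w7.png

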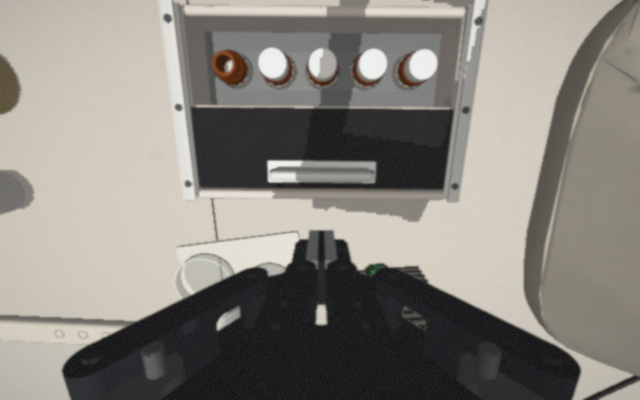

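The wrist view shows the rib clear of the hand, with its rear edge at about row 183. The hand is behind it, and the dark box is behind the hand. I'll check the box clearance before going down.

```bash
python3 - <<'E'
from h import *
s=robot.snapshot("side");d=robot.snapshot("top")
for u,v in((305.5,182),(332,184)): print("bottom z0",ray(s,u,v,0))
for z in(.1,.13,.15,.17,.2): print(z,ray(s,305.5,158.8,z).round(3),ray(s,332,160,z).round(3),"top view front edge",ray(d,275,147,z).round(3),ray(d,303,145,z).round(3))
w=robot.snapshot("wrist");Z=w["depth"];T=np.array(w["tool_from_camera"])
for u,v in((375,272),(415,272),(410,315),(180,200)):
    z=Z[v,u];p=T@np.array([(u-w["cx"])/w["fx"]*z,(v-w["cy"])/w["fy"]*z,z,1]);print("tool pt",p.round(3))
E
```

```text
bottom z0 [0.71067186 0.08453225 0.        ]
bottom z0 [ 0.73043697 -0.01548632  0.        ]
0.1 [0.711 0.081 0.1  ] [ 0.734 -0.014  0.1  ] top view front edge [0.669 0.073 0.1  ] [ 0.674 -0.021  0.1  ]
0.13 [0.658 0.059 0.13 ] [ 0.68  -0.032  0.13 ] top view front edge [0.662 0.07  0.13 ] [ 0.667 -0.021  0.13 ]
0.15 [0.623 0.044 0.15 ] [ 0.644 -0.044  0.15 ] top view front edge [0.657 0.068 0.15 ] [ 0.663 -0.022  0.15 ]
0.17 [0.587 0.029 0.17 ] [ 0.608 -0.056  0.17 ] top view front edge [0.652 0.066 0.17 ] [ 0.658 -0.022  0.17 ]
0.2 [0.535 0.007 0.2  ] [ 0.554 -0.074  0.2  ] top view front edge [0.646 0.063 0.2  ] [ 0.651 -0.023  0.2  ]
tool pt [ 0.02  -0.011 -0.048  1.   ]
tool pt [0.108 0.101 0.141 1.   ]
tool pt [0.081 0.104 0.073 1.   ]
tool pt [-0.166  0.022  0.17   1.   ]
```

```bash
python3 -m creep '[[1,[0,0,0.03],0],[1,[0,0,0.055],0],[1,[0,0,0.073],0],[1,[0,0,0.073],0],[1,[0,-0.006,0.073],0],[1,[0,-0.012,0.073],0],[1,[0,-0.018,0.073],0],[1,[0,-0.024,0.073],0],[1,[0,-0.03,0.073],0],[1,[0,-0.036,0.073],0]]'
python3 -m creep '[[1,[0,-0.006,0],0],[1,[0,-0.012,0],0],[1,[0,-0.018,0],0],[1,[0,-0.023,0],0],[1,[0,-0.028,0],0],[1,[0,-0.032,0],0],[1,[0,-0.035,0],0],[1,[0,-0.037,0],0],[1,[0,-0.038,0],0],[1,[0,-0.038,0],0]]'
```

```text
time_s: 16.2
eef_pos: [0.5496, -0.0388, 0.0964]
orientation: [3.141, -0.0, 1.558]
wrist_force: [1.7, -0.3, 1.1]
gripper_width: 0.0
time_s: 17.45
eef_pos: [0.5117, -0.0385, 0.0962]
orientation: [-3.141, 0.0, 1.558]
wrist_force: [0.6, 0.0, 0.8]
gripper_width: 0.0002
```

```bash
python3 -m creep '[[1,[0,-0.001,0],0],[1,[0,-0.002,0],0],[1,[0,-0.003,0],0],[1,[0,-0.003,0],0],[1,[0,-0.004,0],0],[1,[0,-0.004,0],0],[1,[0,-0.005,0],0],[1,[0,-0.005,0],0],[1,[0,-0.005,0],0],[1,[0,-0.005,0],0]]'
```

```text
time_s: 18.7
eef_pos: [0.5082, -0.0384, 0.0965]
orientation: [3.139, 0.0, 1.558]
wrist_force: [8.9, 0.2, -6.8]
gripper_width: 0.0002
```

```bash
python3 -m creep '[[1,[0,-0.001,0],0],[1,[0,-0.001,0],0],[1,[0,-0.002,0],0],[1,[0,-0.002,0],0],[1,[0,-0.003,0],0],[1,[0,-0.003,0],0],[1,[0,-0.003,0],0],[1,[0,-0.003,0],0],[1,[0,-0.003,0],0],[1,[0,-0.003,0],0]]'
python3 -m creep '[[1,[0,0.004,0],0],[1,[0,0.01,0],0],[1,[0,0.014,0],0],[1,[0,0.014,-0.02],0],[1,[0,0.014,-0.05],0],[1,[0,0.014,-0.09],0],[1,[0,0.014,-0.13],0],[1,[0,0.014,-0.15],0],[1,[0,0.014,-0.15],0],[1,[0,0.014,-0.15],0]]'
python3 - <<'E'
from h import *
d=robot.snapshot("side"); cv2.imwrite("pics/s8.png",cv2.resize(d["img"][160:260,255:375,::-1],None,fx=6,fy=6))
d=robot.snapshot("wrist");cv2.imwrite("pics/w8.png",d["img"][:,:,::-1])
E
```

```text
time_s: 19.95
eef_pos: [0.508, -0.0384, 0.097]
orientation: [3.132, 0.0, 1.558]
wrist_force: [24.1, 0.1, -16.8]
gripper_width: 0.0001
time_s: 21.2
eef_pos: [0.5171, -0.0383, 0.2442]
orientation: [-3.139, -0.0, 1.558]
wrist_force: [-1.1, -0.2, 0.1]
gripper_width: 0.0001
```

View pics/s8.png

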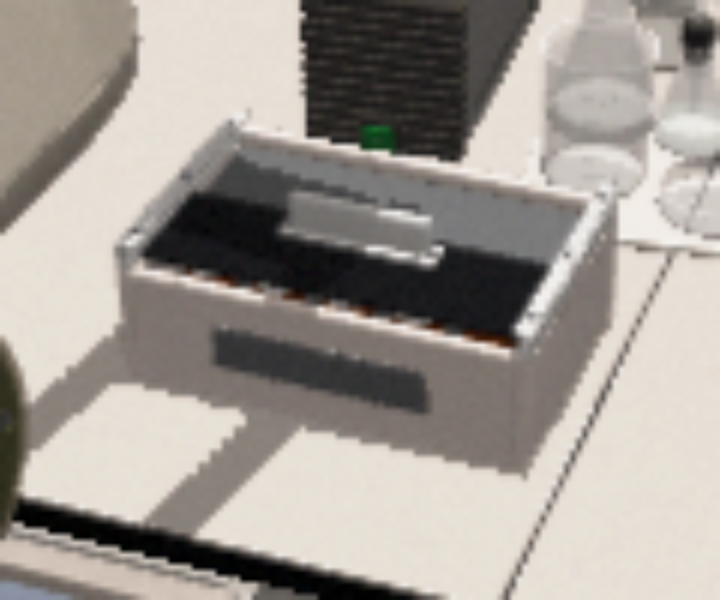

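View pics/w8.png

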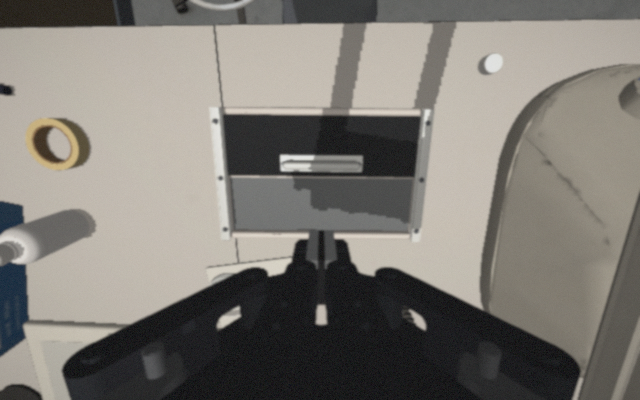

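The cover is shut: the plate meets the front wall in both views, and the rib in the wrist view (320,162) is back over the front half. It stopped 66 mm of travel from the rear stop, allowing for finger width. The arm is clear at z=0.244, so I'm handing in.

```bash
python3 - <<'E'
from rig import robot
s=robot.read_state();print(s["time_s"],s["wrist_force"].round(1));print(robot.finish_job())
E
```

```text
21.3 [-1.  -0.   0.2]
the job is handed in; nothing more can be done
None
```

The cap came from the vial in the well at station y = -0.08, the rightmost one seen from the robot. I finished and handed in at about 21.3 s, well under the 58 s limit.

- **Opening:** I pushed the cover open by its rib to the rear stop, where the force rose to about 21 N.
- **Pointing:** I came down from above onto the open vial and pointed about 20 mm above its mouth. The fingertips stayed there for over 3 s.
- **Shutting:** I rose straight up, went behind the rib, pushed the cover back to the front stop at about 24 N, and lifted clear.

**Last checks:**
- **Cover:** It looks fully shut in both the side and wrist views. The fingertip positions at the two stops are consistent with the full 66 mm of travel.
- **Hand:** It was free at z = 0.244 m, with about 1 N of wrist force, which is noise.
- **Vials and loose items:** I saw no contact with any vial, and the vials looked undisturbed while the cover was open. The cap and tape roll appeared undisturbed in the last wrist view. I did not measure the loose items' positions again.

**Disagreement:** The estimates of the vial mouth's x position differed by up to about 5 mm: 0.469 m from the wrist camera, about 0.472 m from the top and side cameras, and about 0.4745 m from where the cover stopped. I pointed at 0.473 m.

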